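# Slide the bottle crate into its parking corner

### The arm

A 7-joint arm with a two-finger parallel gripper is mounted at the origin on a cart in front of the work surface, level with it; the furniture and walls round the work are solid. World frame = base frame: x ahead of the robot, y to its left, z up, the work surface at z = 0. Lengths are in m, angles in rad, forces in N, time in s.
With the tool pointing down it reaches from about 0.4 to 0.9 m from the base axis. Payload 5.5 kg.
Tool frame: the origin (TCP) lies at the very end of the fingers, on their centre line; the grasp point (between the pads) lies ctrl.grip_depth behind it (ctrl.grip_depth is the distance from the TCP to the grasp point, in m); z points along the fingers, y is the line along which they close (so a half turn about z gives the same grasp; the last joint's range is limited). The gripper opens to 85 mm and grips with 20 to 120 N. Pads are 22 mm wide; open, the fingers measure 114 mm over their backs; the gripper's body (76 mm by 85 mm) begins 54 mm behind the grasp point. The pads swing forward as they close: fully open they stand 13 mm farther back than shut.
Start: joints at [-0.871, 0.501, -0.427, 1.55, 0.221, 1.138, -0.21], TCP at [0.275, 0.589, 0.231] pointing down, gripper open.
Joint ranges: [-2.88, 2.88], [-0.31, 2.03], [-1.54, 1.56], [0.2, 2.42], [-1.41, 4.55], [0.19, 2.02], [-2.57, 2.57]. Speed limits (rad/s): [2.57, 2.57, 3.14, 3.14, 3.14, 3.14, 3.14].

### API

Orientations are given as [roll, pitch, yaw] about the fixed x, y, z axes, in that order (R = Rz(yaw) Ry(pitch) Rx(roll)).
In Python, from plant import ctrl, eoat, grab_frame, order, models, read_clock, read_joint_positions, read_dq, read_joint_efforts, read_ee_pos, read_tool_rot, read_wrist_force, read_ft_torque, read_width, read_gripper_force gives the robot as it stands. Calls block until the motion is done:
- ctrl.move_pose(position, orientation): joint-space move of the TCP to a pose.
- ctrl.move_linear(position, frame=None, rate=0.15): straight line of the TCP; frame=None keeps the orientation; rate is the mean speed in m/s.
- ctrl.set_joints(angles): joint-space move.
- eoat.let_go() and eoat.close(): open the fingers fully, or close them until they stop; the grip force is fixed at half the most.
- ctrl.sleep(seconds).
- ctrl.solve_ik(position, orientation): joint angles nearest the present ones, or None.
- grab_frame(name): name is "scene" or "top" or "wrist"; returns a dict with "image" (480x640x3 uint8, red, green, blue), "fx", "fy", "cx", "cy" (pixels), "extrinsics" (4x4, takes a point from camera to world coordinates). Camera axes: x right, y down, z forward; pixel columns grow to the right and rows downward; lengths in m; the calibration is good to about 2 mm. A picture is of the moment at which its call begins. There is no depth.
A pose or a line that the arm cannot do raises ctrl.MotionError and nothing moves.
- order.job_done(): hands the job in; it is judged then, once.
Trained networks look in the newest picture that a camera, given by its name, has taken for a name from the list of things; names that differ only in an ending like _2 or _b are one class to them, and where a whole thing is asked for, a point or a joint stands for the part that bears it (a point fixed in the world has none). Each returns a list of dicts, best first, with "conf" (0 to 1); they miss things now and then, are a little off and sometimes report something else, mostly with a low value. They report only what shows in the picture. A call takes as long as a camera call.
- models.look_for(camera, name): "uv" ([column, row] in pixels, amid what is visible of it).
- models.trace(camera, name): "region" (480x640 bool, what is visible of it) and "uv" ([column, row] in pixels, amid what is visible of it).
- models.landmark_of(camera, name): "uv" ([column, row] in pixels: a listed point, or the origin of a listed thing).
Readings, each from a call of its own:
- read_clock(): time.
- read_joint_positions(): joint angles.
- read_dq(): joint speeds.
- read_joint_efforts(): joint torques, N m.
- read_ee_pos(): TCP position.
- read_tool_rot(): TCP orientation.
- read_wrist_force(): force on the tool from outside, world axes, zero at the start.
- read_ft_torque(): the same for the moment, N m.
- read_width(): finger opening in m.
- read_gripper_force(): force on a finger pad.
Only numpy, scipy, OpenCV 4.12 (cv2) and the standard library are available. Lean on these libraries where they do the work, as an engineer would, in place of code of your own. Each camera call takes 0.05 s, during which the arm holds its last target. There are 200 camera calls.

### The job

Push the blue bottle crate across the bench into the aluminium corner stop, so that a long side sits snug along the long rail and an end sits snug against the short rail. It is heavy and narrow and tips over if shoved high up, so push it low near its base and let it slide: keep it standing flat on the bench, do not lift or carry it, do not push on its bottles, and leave the rack, cup and beaker alone.

Things in the scene. Friction and masses are not known exactly. Their poses are not given: they have to be found in the camera images.
- crate: Blue plastic crate, 76 mm (its x) by 170 (its y), slick upright walls 70 high, grippy rubber sole; three red-capped bottles along y, tops 133 up, 13 mm in from the long sides. About 0.9 kg; pushed across its 76 mm depth much above 35 mm it may tip. Origin: centre of its underside, z up. At the start face x = -38 mm looks roughly to the robot, nearer and further left than the stop.
- corner_stop: L-shaped aluminium stop fixed to the bench, rails 26 mm high. Origin: inner corner of the rails, on the bench. Long rail: inner face x = 0, from y = 0 to +250 mm (the far rail). Short rail: inner face y = 0, from x = 0 to -110 mm. Parked, the crate's origin is at x = -38, y = +85 mm here, axes parallel. Outside flanges 26 mm wide, 4 mm high.
- rack: Bystander: yellow microtube rack, 56 x 136 x 34 mm, origin at the centre of its underside, long along its y.
- cup: Bystander: specimen cup with a blue lid, 62 mm across, 68 mm high, origin at the centre of its underside.
- beaker_1: Bystander: small glass beaker with cotton balls, 57 mm across, 71 mm high, origin at the centre of its underside.
- crate_bottle0: Red-capped glass bottle held fast in the crate, 50 mm across, 125 mm high, origin at the centre of its underside, 8 mm above the crate's underside at crate y = -53.5 mm. Not to be pushed on.
- crate_bottle1: Red-capped glass bottle held fast in the crate, 50 mm across, 125 mm high, origin at the centre of its underside, 8 mm above the crate's underside at crate y = 0 mm. Not to be pushed on.
- crate_bottle2: Red-capped glass bottle held fast in the crate, 50 mm across, 125 mm high, origin at the centre of its underside, 8 mm above the crate's underside at crate y = 53.5 mm. Not to be pushed on.

How it is judged:
By the outcome, as a careful person would: the job done as asked, in the order asked, and still so for the second after the job is handed in, with the robot touching nothing.
It also fails if it takes over 69 s, if anything falls off the work surface, if the arm or the gripper's body presses on something with over 40 N, if the wrist force passes 120 N, or if a joint passes its speed limit or range.

## Working session

There is one attempt and no reset: what is moved stays moved. The work goes in short steps, each a Python script; the robot and the scene stay as the last script left them, time stands still between calls to the robot, and variables do not carry over. Pictures are saved under pics/ and viewed, at most 10 in all, crops included, and the job is handed in when it is done.

```bash
ls; mkdir -p pics; cat > h.py <<'E'
import numpy as np, cv2
from plant import *
def ray(f,uv,z):
    E=np.array(f["extrinsics"]); d=E[:3,:3]@np.array([(uv[0]-f["cx"])/f["fx"],(uv[1]-f["cy"])/f["fy"],1]); o=E[:3,3]
    return o+d*(z-o[2])/d[2]
def proj(f,P):
    E=np.linalg.inv(np.array(f["extrinsics"])); p=E[:3,:3]@np.array(P)+E[:3,3]
    return np.array([f["fx"]*p[0]/p[2]+f["cx"],f["fy"]*p[1]/p[2]+f["cy"]])
def save(f,n): cv2.imwrite("pics/"+n,f["image"][:,:,::-1])
E
python3 - <<'E'
from h import *
np.set_printoptions(precision=4,suppress=True)
for c in ["top","scene"]:
    f=grab_frame(c); save(f,c+"0.png"); print(c,np.array(f["extrinsics"]),f["fx"])
    for n,z in [("crate",0),("corner_stop",0),("rack",0),("cup",0),("beaker_1",0),("crate_bottle0",.008)]:
        for r in models.landmark_of(c,n)[:3]: print(n,r["conf"],np.array(r["uv"]),ray(f,r["uv"],z))
print(read_clock(),read_tool_rot(),ctrl.grip_depth)
E
```

```text
pics
top [[ 0.0212 -0.9814  0.1906  0.4377]
 [-0.9997 -0.0237 -0.0111  0.203 ]
 [ 0.0154 -0.1903 -0.9816  0.9218]
 [ 0.      0.      0.      1.    ]] 441.5784213120585
crate 0.96 [371.2 275.8] [0.5367 0.091  0.    ]
crate 0.39 [340.7 285.2] [0.5156 0.1546 0.    ]
corner_stop 0.59 [468.4 215.4] [ 0.6721 -0.1191  0.    ]
rack 0.59 [428. 340.] [ 0.408  -0.0253  0.    ]
cup 0.67 [209.6 259.5] [0.5632 0.4305 0.    ]
beaker_1 0.7 [412.5 157. ] [ 0.802  -0.0003  0.    ]
crate_bottle0 0.77 [366.7 280.2] [0.5265 0.1013 0.008 ]
crate_bottle0 0.61 [397.4 275.2] [0.5383 0.0374 0.008 ]
scene [[ 0.5271 -0.6102  0.5915  0.0845]
 [-0.8497 -0.3685  0.377  -0.1343]
 [-0.0121 -0.7014 -0.7127  0.6751]
 [ 0.      0.      0.      1.    ]] 482.66796354861066
crate 0.59 [349.5 314.6] [0.5265 0.0959 0.    ]
corner_stop 0.94 [493.7 303. ] [ 0.679  -0.1069  0.    ]
rack 0.88 [387.6 403.1] [ 0.4156 -0.0321  0.    ]
cup 0.62 [212.7 230. ] [0.5661 0.438  0.    ]
beaker_1 0.7 [459.3 239.7] [0.7974 0.0005 0.    ]
crate_bottle0 0.94 [320.3 302.3] [0.5178 0.1495 0.008 ]
crate_bottle0 0.9 [350.8 311. ] [0.529 0.095 0.008]
crate_bottle0 0.66 [377.2 323.3] [0.5298 0.0448 0.008 ]
0.7 [3.1416 0.     2.7048] 0.0187
```

View pics/top0.png

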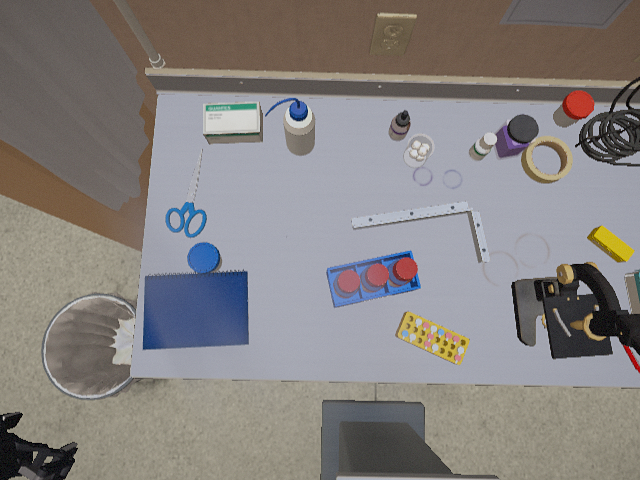

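View pics/scene0.png

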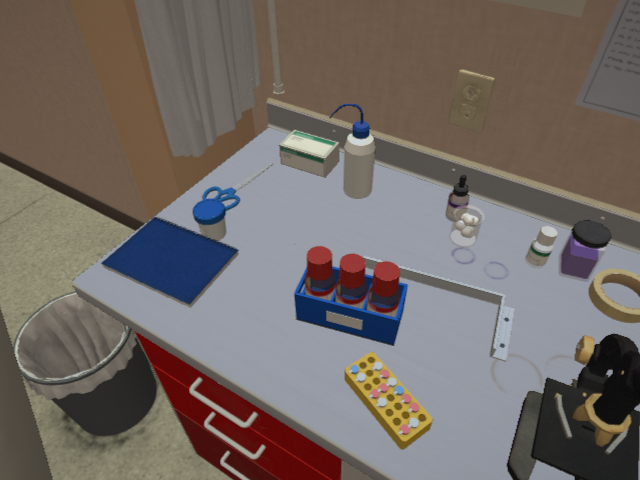

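The top view shows the crate at about (373,278), with the L-stop's inner corner near (468,213) and the rack near (433,337). The scene view agrees. The arm is out of the way. Next I'll fit silhouettes to get exact poses.

```bash
cat > fit.py <<'E'
from h import *
from scipy.optimize import minimize
from scipy.spatial.transform import Rotation as Ro
def box(a,b): return np.array([[x,y,z] for x in(a[0],b[0]) for y in(a[1],b[1]) for z in(a[2],b[2])])
def cyl(x,y,r,z0,z1): return np.array([[x+r*np.cos(t),y+r*np.sin(t),z] for t in np.linspace(0,6.28,24) for z in(z0,z1)])
CR=[box((-.038,-.085,0),(.038,.085,.07))]+[cyl(0,y,.025,.06,.133) for y in(-.0535,0,.0535)]
ST=[box((0,-.003,0),(.003,.25,.026)),box((-.11,-.003,0),(.003,0,.026)),box((0,-.026,0),(.026,.25,.004)),box((-.11,-.026,0),(.026,0,.004))]
RK=[box((-.028,-.068,0),(.028,.068,.034))]
def rend(f,parts,p):
    m=np.zeros((1920,2560),np.uint8); c,s=np.cos(p[2]),np.sin(p[2])
    for P in parts:
        W=P@np.array([[c,s,0],[-s,c,0],[0,0,1]])+[p[0],p[1],0]
        uv=np.array([proj(f,w) for w in W])
        cv2.fillConvexPoly(m,cv2.convexHull(np.round((uv+.5)*4*16).astype(np.int32)),255,shift=4)
    return cv2.resize(m,(640,480),interpolation=cv2.INTER_AREA)/255.
def fit(parts,views,p0):
    def cost(p):
        e=0
        for f,m,v in views:
            d=abs(cv2.GaussianBlur(rend(f,parts,p)-m,(0,0),1.5))*v; e+=(d**2).sum()/m.sum()
        return e
    S=np.array([p0]+[np.array(p0)+d for d in([.01,0,0],[0,.01,0],[0,0,.08])])
    r=minimize(cost,p0,method="Nelder-Mead",options=dict(initial_simplex=S,maxiter=120,xatol=2e-4,fatol=1e-5))
    return r.x,r.fun
def mask(c,n):
    r=models.trace(c,n); return r[0]["region"].astype(float)
def locate_crate(p0,cams=("top","scene")):
    V=[]
    for c in cams:
        f=grab_frame(c); V.append((f,mask(c,"crate"),1.))
    return V
E
cat > a.py <<'E'
from fit import *
F={c:grab_frame(c) for c in("top","scene")}
np.set_printoptions(precision=4,suppress=True)
M={(c,n):mask(c,n) for c in F for n in("crate","corner_stop","rack")}
full={}
for n,parts,p0 in(("crate",CR,[.53,.095,.1]),("corner_stop",ST,[.675,-.113,.1]),("rack",RK,[.41,-.03,-.4])):
    for cs in(("top",),("scene",),("top","scene")):
        vs=[]
        for c in cs:
            v=np.ones((480,640))
            if n=="corner_stop": v=1-cv2.dilate(rend(F[c],CR,full["crate"]),np.ones((5,5)))
            vs.append((F[c],M[c,n],v))
        full[n]=fit(parts,vs,p0); print(n,cs,*full[n]); full[n]=full[n][0]
np.save("stop.npy",full["corner_stop"])
im=[]
for c in F:
    o=F[c]["image"][:,:,::-1].copy()
    for n,pp in(("crate",CR),("corner_stop",ST),("rack",RK)):
        k=(rend(F[c],pp,full[n])>.5).astype(np.uint8)
        cs,_=cv2.findContours(k,0,1); cv2.drawContours(o,cs,-1,(0,255,0),1)
    im.append(o[180:380,300:500] if c=="top" else o[230:460,280:530])
im=[cv2.resize(i,(400,400)) for i in im]; cv2.imwrite("pics/fit.png",np.hstack(im))
E
python3 a.py
```

```text
crate ('top',) [0.5249 0.0971 0.2379] 0.005749494522548849
crate ('scene',) [0.5242 0.0954 0.2358] 0.0370060869756241
crate ('top', 'scene') [0.5247 0.0962 0.2342] 0.04448834305781854
corner_stop ('top',) [ 0.6775 -0.1146  0.1778] 0.04299408454707284
corner_stop ('scene',) [ 0.6784 -0.1131  0.1822] 0.04469010820847993
corner_stop ('top', 'scene') [ 0.6775 -0.1136  0.1778] 0.09051573256172332
rack ('top',) [ 0.4138 -0.0271 -0.401 ] 0.006018735654465504
rack ('scene',) [ 0.4132 -0.0277 -0.4081] 0.0288840340288405
rack ('top', 'scene') [ 0.4134 -0.0271 -0.4073] 0.035418715728507424
```

View pics/fit.png

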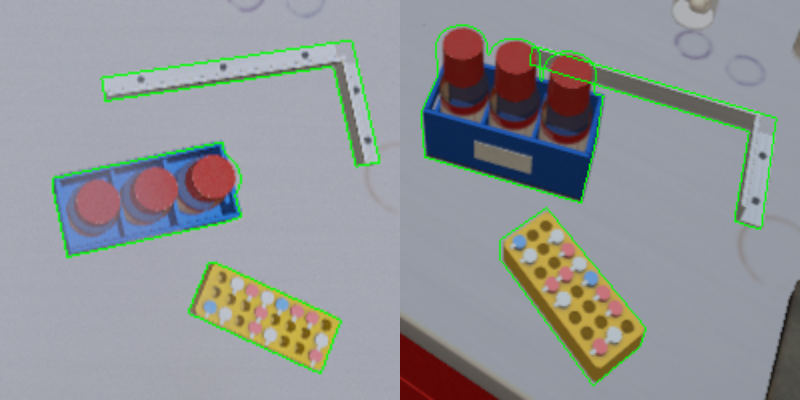

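The fit is tight in both views. The plan:
1. Push with open fingers, tilted back 35°, two contacts low on the near face, almost to the long rail.
2. Push the left end along the rail with the fingers closed.

First I'll check IK and move in.

```bash
cat > p.py <<'E'
from h import *
from scipy.spatial.transform import Rotation as Ro
st=np.array([.6775,-.1138,.178]); c,s=np.cos(st[2]),np.sin(st[2])
UX=np.array([c,s,0]); UY=np.array([-s,c,0])
def W(x,y,z): return np.array([st[0],st[1],0])+x*UX+y*UY+[0,0,z]
def ori(u,t,flip=1):
    t=np.radians(t); z=np.sin(t)*u+[0,0,-np.cos(t)]; y=flip*np.cross([0,0,1],u)
    return Ro.from_matrix(np.c_[np.cross(y,z),y,z]).as_euler("xyz")
def S(p): # world -> stop frame
    d=np.array(p)[:2]-st[:2]; return np.array([d@UX[:2],d@UY[:2]])
np.set_printoptions(precision=4,suppress=True)
E
python3 - <<'E'
from p import *
cr=np.array([.5247,.0962]); print("crate in stop",S(cr))
for fl in(1,-1):
  for t in(35,):
    for n,u,P in(("x0",UX,W(-.175,.243,.2)),("x0d",UX,W(-.175,.243,.008)),("x1",UX,W(-.08,.243,.008)),("e0u",-UY,W(-.04,.36,.2)),("e0",-UY,W(-.04,.36,.015)),("e1",-UY,W(-.04,.17,.015)),("xf",UX,W(-.08,.085,.008))):
        print(fl,t,n,P,ctrl.solve_ik(P,ori(u,t,fl)))
E
```

```text
crate in stop [-0.1132  0.2337]
1 35 x0 [0.4622 0.0944 0.2   ] None
1 35 x0d [0.4622 0.0944 0.008 ] None
1 35 x1 [0.5557 0.1112 0.008 ] [ 0.7962  1.2883 -1.312   2.355   2.2102  1.1305 -0.0419]
1 35 e0u [0.5744 0.2334 0.2   ] [-0.7491  0.6338  0.0429  1.5233  0.5045  1.3537 -0.7367]
1 35 e0 [0.5744 0.2334 0.015 ] [-0.7714  0.8794  0.0756  1.5672  0.5205  1.0945 -0.8722]
1 35 e1 [0.608  0.0464 0.015 ] [-0.5261  0.7982  0.0971  1.7598  0.6836  0.8957 -0.7935]
1 35 xf [ 0.5837 -0.0443  0.008 ] [ 1.0551  1.0058 -1.083   2.2943  2.2406  0.6073  0.0658]
-1 35 x0 [0.4622 0.0944 0.2   ] None
-1 35 x0d [0.4622 0.0944 0.008 ] None
-1 35 x1 [0.5557 0.1112 0.008 ] [ 0.1002  0.6333 -0.4242  2.372   2.6269  0.5069  2.116 ]
-1 35 e0u [0.5744 0.2334 0.2   ] [-0.2749  0.7389 -0.6868  1.5035  0.8715  1.5812  2.155 ]
-1 35 e0 [0.5744 0.2334 0.015 ] [-0.3468  0.9639 -0.5656  1.5495  0.9727  1.3623  1.9941]
-1 35 e1 [0.608  0.0464 0.015 ] [-0.0917  0.8625 -0.4966  1.7431  1.079   1.1773  2.1074]
-1 35 xf [ 0.5837 -0.0443  0.008 ] [ 0.7068  0.7161 -0.6426  2.3027  2.7629  0.3629  2.4538]
```

```bash
python3 - <<'E'
from p import *
for t in(15,20,24,28,32):
  for x in(-.185,-.175,-.168,-.16,-.15):
    o=[]
    for z in(.2,.1,.008):
      for fl in(1,-1): o.append(ctrl.solve_ik(W(x,.243,z),ori(UX,t,fl)) is not None)
    print(t,x,o)
E
```

```text
15 -0.185 [True, True, True, True, True, True]
15 -0.175 [True, True, True, True, True, True]
15 -0.168 [True, True, True, True, True, True]
15 -0.16 [True, True, True, True, True, True]
15 -0.15 [True, True, True, True, True, True]
20 -0.185 [True, True, True, True, False, False]
20 -0.175 [True, True, True, True, True, False]
20 -0.168 [True, True, True, True, True, True]
20 -0.16 [True, True, True, True, True, True]
20 -0.15 [True, True, True, True, True, True]
24 -0.185 [True, True, False, False, False, False]
24 -0.175 [True, True, False, False, False, False]
24 -0.168 [True, True, False, False, False, False]
24 -0.16 [True, True, True, False, True, False]
24 -0.15 [True, True, True, True, True, True]
28 -0.185 [False, False, False, False, False, False]
28 -0.175 [True, True, False, False, False, False]
28 -0.168 [True, True, False, False, False, False]
28 -0.16 [True, True, False, False, False, False]
28 -0.15 [True, True, False, False, False, False]
32 -0.185 [False, False, False, False, False, False]
32 -0.175 [False, False, False, False, False, False]
32 -0.168 [False, False, False, False, False, False]
32 -0.16 [False, False, False, False, False, False]
32 -0.15 [True, True, False, False, False, False]
```

```bash
cat > b.py <<'E'
from p import *
eoat.close()
Y=.232; o=ori(UX,20,1); Z=.021
ctrl.move_pose(W(-.177,Y,.2),o); print(read_clock(),read_ee_pos(),read_joint_positions())
ctrl.move_linear(W(-.177,Y,Z),rate=.1)
f0=np.array(read_wrist_force()); print("base",f0,read_clock())
for x in np.arange(-.172,-.147,.005):
    ctrl.move_linear(W(x,Y,Z),rate=.05); f=np.array(read_wrist_force())-f0
    print(round(x,3),S(read_ee_pos()),f@UX,f, read_clock())
    if abs(f@UX)>1.5: break
f=grab_frame("scene"); save(f,"s1.png")
E
python3 b.py
```

```text
3.8167 [0.4627 0.084  0.2003] [-0.2033 -0.0065 -0.0535  2.3089  0.0553  0.491   1.4487]Traceback (most recent call last):
  File "b.py", line 5, in <module>
    ctrl.move_linear(W(-.177,Y,Z),rate=.1)
    ~~~~~~~~~~~~~~~~^^^^^^^^^^^^^^^^^^^^^^
plant.MotionError: the arm cannot follow that straight line within its joint ranges
```

```bash
python3 - <<'E'
from p import *
for t in (14,17,20):
  for x in(-.177,-.172):
    for z in(.2,.15,.11,.08,.05,.021): print(t,x,z,ctrl.solve_ik(W(x,.232,z),ori(UX,t,1)))
E
```

```text
14 -0.177 0.2 [-0.2027  0.0444 -0.0467  2.2263  0.0328  0.6274  1.4755]
14 -0.177 0.15 [-0.203   0.1327 -0.0482  2.2741  0.0504  0.4917  1.4573]
14 -0.177 0.11 [-0.205   0.2144 -0.0473  2.3037  0.0739  0.381   1.4335]
14 -0.177 0.08 [-0.2121  0.2814 -0.0401  2.3205  0.097   0.2975  1.4102]
14 -0.177 0.05 [-0.2271  0.3527 -0.0238  2.3326  0.1191  0.2141  1.3871]
14 -0.177 0.021 [ 0.1367  0.4617 -0.4344  2.3276  0.9687  0.246   0.586 ]
14 -0.172 0.2 [-0.2028  0.0539 -0.0459  2.2161  0.0332  0.6281  1.476 ]
14 -0.172 0.15 [-0.2028  0.1414 -0.0477  2.2636  0.0505  0.4936  1.4581]
14 -0.172 0.11 [-0.2045  0.2221 -0.047   2.2928  0.0735  0.384   1.4349]
14 -0.172 0.08 [-0.2111  0.2883 -0.0403  2.3095  0.096   0.3015  1.4122]
14 -0.172 0.05 [-0.2252  0.3587 -0.025   2.3214  0.1178  0.2192  1.3894]
14 -0.172 0.021 [ 0.1364  0.4671 -0.4342  2.3165  0.9533  0.2508  0.6034]
17 -0.177 0.2 [-0.2024  0.0178 -0.0499  2.2681  0.0424  0.5601  1.4641]
17 -0.177 0.15 [-0.2039  0.1109 -0.0504  2.3163  0.0677  0.4194  1.4379]
17 -0.177 0.11 [-0.2124  0.1972 -0.0426  2.3461  0.1012  0.3041  1.4037]
17 -0.
[... 827 characters left out ...]
  -0.0274  2.3884  0.1429  0.2243  1.3588]
20 -0.177 0.08 [ 0.1386  0.2855 -0.4302  2.3932  0.8175  0.1983  0.7113]
20 -0.177 0.05 [ 0.3312  0.4142 -0.6512  2.3982  1.4013  0.2694  0.1679]
20 -0.177 0.021 [ 0.5079  0.5905 -0.8625  2.3983  1.6849  0.4402 -0.0453]
20 -0.172 0.2 [-0.2025  0.003  -0.052   2.3001  0.0558  0.491   1.4497]
20 -0.172 0.15 [-0.2067  0.1006 -0.05    2.348   0.093   0.3463  1.4113]
20 -0.172 0.11 [-0.2296  0.1908 -0.0268  2.3777  0.14    0.2271  1.3629]
20 -0.172 0.08 [ 0.1385  0.2927 -0.4302  2.3824  0.8115  0.2028  0.7195]
20 -0.172 0.05 [ 0.3311  0.4209 -0.6517  2.3872  1.3857  0.2737  0.1865]
20 -0.172 0.021 [ 0.5073  0.5965 -0.863   2.3873  1.6717  0.4433 -0.0283]
```

```bash
python3 - <<'E'
from p import *
q=np.array(ctrl.solve_ik(W(-.177,.232,.021),ori(UX,20,1)))
print(ctrl.solve_ik(W(-.177,.232,.27),ori(UX,10,1)))
ql=q.copy(); ql[1]-=.5
ctrl.set_joints(ql); print(read_ee_pos(),read_clock())
for z in(.2,.15,.11,.08,.05,.021): print(z,ctrl.solve_ik(W(-.177,.232,z),ori(UX,20,1)))
E
```

```text
[-0.1981 -0.0088 -0.0457  2.0864  0.0142  0.8898  1.497 ]
[0.5597 0.029  0.235 ] 5.2667
0.2 [ 0.2785  0.0075 -0.5303  2.2965  0.0611  0.4912  1.4488]
0.15 [ 0.4979  0.1458 -0.7888  2.3388  0.3745  0.3732  1.1543]
0.11 [ 0.5379  0.2808 -0.8625  2.3668  0.821   0.3342  0.7327]
0.08 [ 0.4748  0.362  -0.8068  2.384   1.125   0.3155  0.4432]
0.05 [ 0.4283  0.4474 -0.763   2.3956  1.4343  0.3238  0.1524]
0.021 [ 0.4419  0.5546 -0.7835  2.4     1.69    0.3878 -0.0693]
```

```bash
cat > b.py <<'E'
from p import *
Y=.232; o=ori(UX,20,1); Z=.021
ctrl.move_pose(W(-.177,Y,.2),o)
for z in(.15,.11,.08,.05,Z):
    try: ctrl.move_linear(W(-.177,Y,z),rate=.1); k="lin"
    except ctrl.MotionError: ctrl.move_pose(W(-.177,Y,z),o); k="jnt"
    print(k,z,read_clock(),read_wrist_force())
f0=np.array(read_wrist_force())
for x in np.arange(-.172,-.147,.004):
    ctrl.move_linear(W(x,Y,Z),rate=.05); f=np.array(read_wrist_force())-f0
    print(round(x,3),S(read_ee_pos()),f@UX,f, read_clock())
    if abs(f@UX)>1.5: break
np.save("f0.npy",f0)
f=grab_frame("scene"); save(f,"s1.png")
E
python3 b.py
```

```text
lin 0.15 7.3583 [ 0.1107 -0.4766 -0.4678]
lin 0.11 7.9083 [ 0.2535 -0.1581  0.4931]
jnt 0.08 8.35 [-0.3981 -0.2262  0.2572]
lin 0.05 8.9333 [ 0.7151 -0.1334 -0.0055]
lin 0.021 9.4417 [ 0.6603 -0.324  -0.0601]
-0.172 [-0.1711  0.2319] -0.9458134377519123 [-0.8002 -0.8938  0.203 ] 9.6917
-0.168 [-0.1677  0.232 ] -0.636436698378333 [-0.7156  0.3831 -0.278 ] 9.9417
-0.164 [-0.164  0.232] -1.7762530179365497 [-1.7589 -0.2552 -0.4941] 10.1917
```

View pics/s1.png

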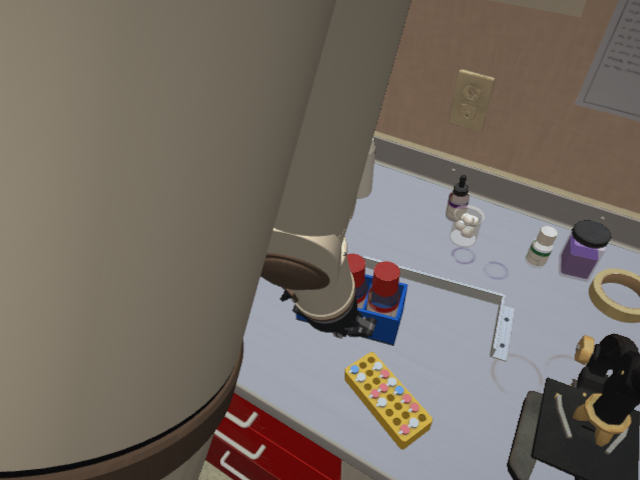

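The gripper is low behind the crate with the rack clear. Now I'll push in steps and watch the forces.

```bash
cat > c.py <<'E'
from p import *
f0=np.load("f0.npy"); Y=.232;Z=.021
for x in(-.16,-.155,-.15,-.14,-.13,-.12):
    ctrl.move_linear(W(x,Y,Z),rate=.04); f=np.array(read_wrist_force())-f0
    print(x,S(read_ee_pos()),f@UX,f@UY,f[2],read_clock())
    if abs(f@UX)>25: break
f=grab_frame("top"); save(f,"t1.png")
for n in("crate","crate_bottle0"):
    for r in models.landmark_of("top",n)[:3]: print(n,r["conf"],S(ray(f,r["uv"],0 if n=="crate" else .008)))
E
python3 c.py
```

```text
-0.16 [-0.16   0.232] -1.0757268666180522 1.203982093726733 -0.29584483931730765 10.4917
-0.155 [-0.157   0.2321] -4.488770926081155 0.6978444881794026 0.8382706605087062 10.7667
-0.15 [-0.1527  0.2321] -5.630392124316512 0.15072914997314185 -2.530273188206361 11.0417
-0.14 [-0.1423  0.2321] -6.257987265078964 1.41348558843242 -2.1883336616388886 11.4417
-0.13 [-0.1311  0.2317] -5.361192992087576 -0.5124300698840621 -2.6028747009415714 11.8417
-0.12 [-0.1207  0.2319] -5.033659545296453 0.43689832621273944 -2.5447837568663885 12.2417
crate 0.64 [-0.0669  0.2313]
crate_bottle0 0.91 [-0.0752  0.1762]
crate_bottle0 0.85 [-0.076   0.2366]
crate_bottle0 0.66 [-0.0731  0.2848]
```

View pics/t1.png

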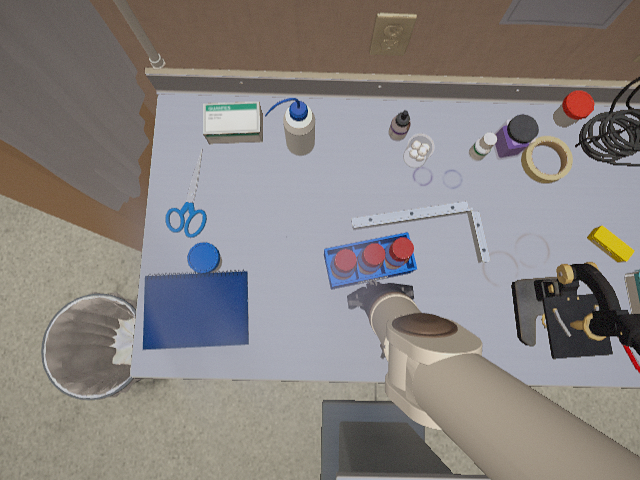

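The top view shows the crate sliding straight, at about (372,260), upright and roughly parallel to the rail. I'll continue.

```bash
cat > d.py <<'E'
from p import *
import fit as F
f0=np.load("f0.npy"); Y=.232;Z=.021
for x in(-.11,-.10,-.093,-.089):
    ctrl.move_linear(W(x,Y,Z),rate=.04); f=np.array(read_wrist_force())-f0
    print(x,S(read_ee_pos()),f@UX,f@UY,f[2],read_clock())
    if abs(f@UX)>12: break
ctrl.move_linear(W(x-.015,Y,Z),rate=.08)
f=grab_frame("top"); save(f,"t2.png"); m=F.mask("top","crate"); st0=W(-.04,.232,0)
p,e=F.fit(F.CR,[(f,m,1.)],[st0[0],st0[1],.18]); print("crate stop frame",S(p),p[2]-st[2],e)
E
python3 d.py
```

```text
-0.11 [-0.11    0.2319] -4.3899206627996294 0.09503676664214974 -1.7955545795200314 12.7917
-0.1 [-0.1004  0.2319] -5.639200450634215 1.1686306745914579 -0.9823602027775966 13.1917
-0.093 [-0.0932  0.2318] -4.412551705753802 0.17843662160838586 -2.42237103394858 13.5167
-0.089 [-0.0895  0.2319] -6.134761332703587 1.0455130664293266 -2.4952522515536315 13.7667
crate stop frame [-0.0442  0.2337] 0.03990605063549718 0.005187550468150345
```

```bash
cat > e.py <<'E'
from p import *
f0=np.load("f0.npy"); Y=.244;Z=.021
ctrl.move_linear(W(-.104,Y,Z),rate=.08); ctrl.move_linear(W(-.09,Y,Z),rate=.06)
for x in np.arange(-.087,-.075,.002):
    ctrl.move_linear(W(x,Y,Z),rate=.03); f=np.array(read_wrist_force())-f0
    print(round(x,3),S(read_ee_pos()),f@UX,f@UY,f[2],read_clock())
    if abs(f@UX)>12: break
ctrl.move_linear(W(-.11,Y,Z),rate=.1)
try: ctrl.move_linear(W(-.12,Y,.18),rate=.2)
except ctrl.MotionError: ctrl.move_pose(W(-.12,Y,.18),ori(UX,20,1)); print("jnt up")
print(read_clock(),read_joint_positions())
for n,P in(("u",W(-.038,.36,.2)),("d",W(-.038,.345,.015)),("e",W(-.038,.17,.015))):
    for fl in(1,-1): print(n,fl,ctrl.solve_ik(P,ori(-UY,30,fl)))
E
python3 e.py
```

```text
-0.087 [-0.0885  0.2437] -5.503847719392967 0.4491376206973466 1.2544722102610812 15.1417
-0.085 [-0.0878  0.2438] -10.37114548368627 -0.30790205236719 3.699521457494677 15.3917
-0.083 [-0.0862  0.2439] -8.84749602192756 0.5871933058371206 0.7579187939844971 15.6417
-0.081 [-0.085   0.2441] -12.81342845104302 0.4332726823617316 4.366444261337584 15.8917
17.5417 [ 0.6706  0.2694 -1.0437  2.1888  0.5748  0.531   0.9732]
u 1 [-0.3051  0.6675 -0.5677  1.5258  0.7531  1.4597 -0.9027]
u -1 [-0.0283  0.8741 -1.0835  1.5156  1.0514  1.702   2.0648]
d 1 [-0.3617  0.8822 -0.4439  1.604   0.859   1.2017 -1.0547]
d -1 [-0.1188  1.0277 -0.8411  1.5947  1.1338  1.4279  1.9511]
e 1 [-0.1668  0.7919 -0.3314  1.7592  0.9194  1.0128 -0.9068]
e -1 [ 0.2175  1.0027 -0.9067  1.7455  1.2886  1.3685  2.0654]
```

```bash
cat > g.py <<'E'
from p import *
import fit as F
try: ctrl.move_linear(W(-.12,.26,.26),rate=.2)
except ctrl.MotionError as e: print(e)
o=ori(-UY,30,-1)
ctrl.move_pose(W(-.04,.38,.25),o); print(read_clock(),read_ee_pos())
f=grab_frame("top"); save(f,"t3.png"); m=F.mask("top","crate"); st0=W(-.04,.232,0)
p,e=F.fit(F.CR,[(f,m,1.)],[st0[0],st0[1],.18]); print("crate stop frame",S(p),p[2]-st[2],e)
E
python3 g.py
```

```text
19.175 [0.5707 0.2526 0.2489]
crate stop frame [-0.0342  0.2248] -0.003740151436490091 0.9243684565312967
```

View pics/t3.png

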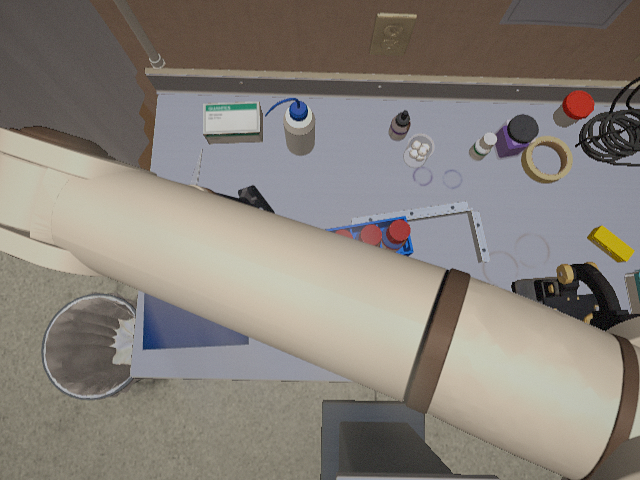

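The arm covers part of the crate in this view, so I'm ignoring that fit. What shows is a crate upright against the long rail. Next is the end push.

```bash
cat > k.py <<'E'
from p import *
X=-.037;Z=.017
o=ori(-UY,30,-1)
ctrl.move_linear(W(X,.36,.1),rate=.15)
ctrl.move_linear(W(X,.35,Z),rate=.1)
f0=np.array(read_wrist_force()); np.save("f1.npy",f0)
for y in list(np.arange(.34,.30,-.01))+list(np.arange(.3,.19,-.01))+list(np.arange(.189,.168,-.002)):
    ctrl.move_linear(W(X,y,Z),rate=.05); f=np.array(read_wrist_force())-f0
    print(round(y,3),S(read_ee_pos()),round(f@UX,1),round(f@UY,1),round(f[2],1),read_clock())
    if abs(f@UY)>(25 if y>.19 else 16): break
E
python3 k.py
```

```text
0.34 [-0.0367  0.3391] 0.5 -0.5 0.1 21.7667
0.33 [-0.0369  0.3293] 0.2 0.3 -0.4 22.1167
0.32 [-0.0369  0.3216] 1.2 4.8 0.2 22.4667
0.31 [-0.037   0.3113] 1.2 4.6 0.9 22.8167
0.3 [-0.037   0.3011] 1.5 4.9 0.2 23.1667
0.3 [-0.037  0.301] 0.4 4.5 1.0 23.4167
0.29 [-0.037   0.2908] 0.7 4.3 -0.1 23.7667
0.28 [-0.037   0.2805] 1.1 5.5 -0.5 24.1167
0.27 [-0.037   0.2704] 1.7 4.6 0.5 24.4667
0.26 [-0.037   0.2603] 1.0 4.6 -0.1 24.8167
0.25 [-0.037   0.2501] 1.0 4.6 0.1 25.1667
0.24 [-0.037   0.2401] 1.4 4.0 -0.1 25.5167
0.23 [-0.037  0.23 ] 1.2 4.1 0.4 25.8667
0.22 [-0.037  0.22 ] 1.7 4.9 -0.5 26.2167
0.21 [-0.037  0.21 ] 0.4 4.3 -0.4 26.5667
0.2 [-0.0371  0.2   ] 1.7 4.0 0.5 26.9167
0.189 [-0.037   0.1889] 1.3 4.0 -0.3 27.2833
0.187 [-0.037   0.1881] 1.1 6.5 1.2 27.5333
0.185 [-0.0369  0.1864] 1.1 7.8 1.0 27.7833
0.183 [-0.037   0.1845] 1.0 7.6 0.7 28.0333
0.181 [-0.037   0.1825] 0.9 7.0 1.2 28.2833
0.179 [-0.0369  0.1805] 0.4 7.1 0.1 28.5333
0.177 [-0.0369  0.1785] 1.2 6.4 0.6 28.7833
0.175 [-0.037   0.1774] 0.8 9.2 1.2 29.0333
0.173 [-0.0369  0.1774] 0.6 12.6 2.4 29.2833
0.171 [-0.0369  0.1773] 0.2 15.7 3.5 29.5333
0.169 [-0.0369  0.1772] -1.6 19.2 4.4 29.7833
```

Clear stall against the short rail. I'll back off, clear the view and check.

```bash
cat > v.py <<'E'
from p import *
import fit as F, sys
tag=sys.argv[1]; V=[]; im=[]
for c in("top","scene"):
    f=grab_frame(c); r=F.models.trace(c,"crate"); m=r[0]["region"].astype(float); V.append((f,m,1.))
    t=W(-.038,.085,0)
    p,e=F.fit(F.CR,[V[-1]],[t[0],t[1],st[2]]); print(c,"crate stop frame",S(p)*1000,p[2]-st[2],e)
    u=proj(f,W(-.02,.08,.05)).astype(int); a=np.clip(u-100,0,[440,280]); q=f["image"][a[1]:a[1]+200,a[0]:a[0]+200,::-1]
    im.append(cv2.resize(q,(400,400),interpolation=cv2.INTER_CUBIC))
cv2.imwrite(f"pics/v{tag}.png",np.hstack(im)); print(read_clock())
E
python3 - <<'E'
from p import *
ctrl.move_linear(W(-.037,.22,.02),rate=.1)
ctrl.move_linear(W(-.037,.33,.2),rate=.2)
ctrl.set_joints([-0.871, 0.501, -0.427, 1.55, 0.221, 1.138, -0.21])
E
python3 v.py 1
```

```text
top crate stop frame [-42.4188  86.9326] -0.007920540589301056 0.010833669740505555
scene crate stop frame [-43.5121  85.402 ] -0.028385651570772885 0.047569101047048076
33.8333
```

View pics/v1.png

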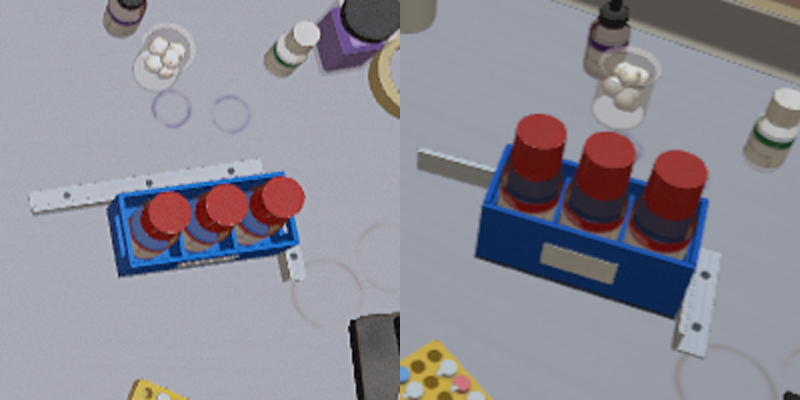

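The crate is upright and close, but the fits put it about 4 mm off the long rail with a slight skew. I'll add a second low push on the near face, slightly toward the short-rail end, until it stalls.

```bash
cat > l.py <<'E'
from p import *
Y=.078;Z=.019; o=ori(UX,26,1)
ctrl.move_pose(W(-.12,Y,.22),o); print(read_clock(),read_joint_positions())
for z in(.1,Z):
    try: ctrl.move_linear(W(-.11,Y,z),rate=.12)
    except ctrl.MotionError as e: print(z,e,ctrl.solve_ik(W(-.11,Y,z),o)); ctrl.move_pose(W(-.11,Y,z),o)
f0=np.array(read_wrist_force()); print(read_clock(),read_ee_pos())
for x in [-.1,-.094]+list(np.arange(-.091,-.068,.002)):
    ctrl.move_linear(W(x,Y,Z),rate=.04); f=np.array(read_wrist_force())-f0
    print(round(x,3),S(read_ee_pos()),round(f@UX,1),round(f@UY,1),round(f[2],1),read_clock())
    if abs(f@UX)>17: break
E
python3 l.py
```

```text
36.3167 [-0.0805  0.0817  0.2404  2.2043 -0.3809  0.4541  2.2142]
0.1 the arm cannot follow that straight line within its joint ranges [ 0.895   0.4762 -0.872   2.2429  1.0279  0.2479  0.9447]
38.5667 [ 0.5557 -0.0564  0.0193]
-0.1 [-0.0994  0.0779] 0.1 0.0 0.2 38.9667
-0.094 [-0.0936  0.0781] 0.9 -0.6 -0.2 39.2667
-0.091 [-0.0908  0.078 ] -0.2 -1.3 0.5 39.5167
-0.089 [-0.0888  0.078 ] -0.4 -0.3 -0.5 39.7667
-0.087 [-0.0872  0.078 ] 0.6 -0.9 -1.0 40.0167
-0.085 [-0.087  0.078] -6.6 -0.7 1.8 40.2667
-0.083 [-0.0862  0.078 ] -10.0 -1.0 4.2 40.5167
-0.081 [-0.0838  0.0779] -5.7 -0.5 -2.3 40.7667
-0.079 [-0.0828  0.0776] -10.3 -0.8 2.8 41.0167
-0.077 [-0.0826  0.0776] -16.0 -0.4 5.5 41.2667
-0.075 [-0.0825  0.0776] -21.8 -1.6 8.4 41.5167
```

```bash
python3 - <<'E'
from p import *
ctrl.move_linear(W(-.115,.078,.022),rate=.12)
try: ctrl.move_linear(W(-.125,.078,.17),rate=.25)
except ctrl.MotionError: ctrl.move_pose(W(-.125,.078,.17),ori(UX,26,1)); print("j")
print(read_clock())
ctrl.move_pose(W(-.04,.38,.25),ori(-UY,30,-1)) if 0 else ctrl.set_joints([-0.871, 0.501, -0.427, 1.55, 0.221, 1.138, -0.21])
E
python3 v.py 2
```

```text
43.525
top crate stop frame [-38.0319  86.801 ] -0.004706369132720267 0.00980984755157893
scene crate stop frame [-38.8918  85.3171] -0.004002520947169963 0.03412719969043409
46.2167
```

View pics/v2.png

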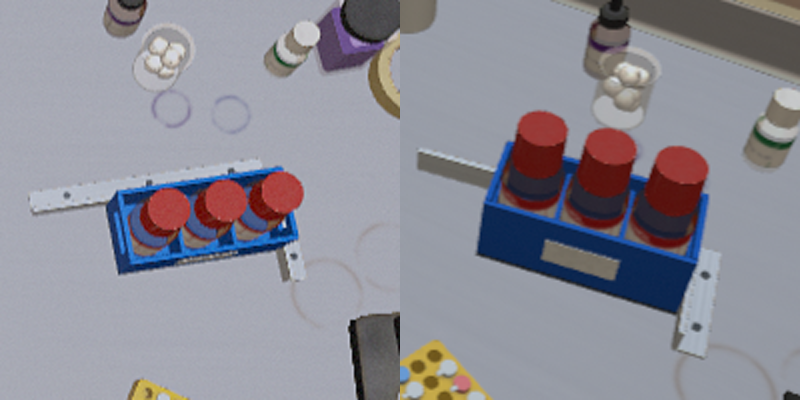

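The crate is now flush on the long rail. One quick nudge on the end will close any gap under 1 mm left by the squaring.

```bash
cat > n.py <<'E'
from p import *
X=-.036;Z=.017
ctrl.move_pose(W(X,.24,.16),ori(-UY,30,-1)); print(read_clock())
ctrl.move_linear(W(X,.21,Z),rate=.15)
f0=np.array(read_wrist_force())
ctrl.move_linear(W(X,.182,Z),rate=.08)
for y in np.arange(.179,.168,-.002):
    ctrl.move_linear(W(X,y,Z),rate=.05); f=np.array(read_wrist_force())-f0
    print(round(y,3),S(read_ee_pos()),round(f@UX,1),round(f@UY,1),read_clock())
    if abs(f@UY)>13: break
ctrl.move_linear(W(X,.21,Z+.003),rate=.12)
ctrl.move_linear(W(X,.28,.18),rate=.25)
ctrl.set_joints([-0.871, 0.501, -0.427, 1.55, 0.221, 1.138, -0.21])
E
python3 n.py; python3 v.py 3
```

```text
48.35
0.179 [-0.0361  0.1789] -0.1 -0.4 50.225
0.177 [-0.036   0.1777] -1.5 1.0 50.475
0.175 [-0.0359  0.1776] -1.6 5.2 50.725
0.173 [-0.0359  0.1775] -3.6 8.6 50.975
0.171 [-0.0359  0.1773] -3.7 12.9 51.225
0.169 [-0.0358  0.1769] -4.4 13.7 51.475
top crate stop frame [-38.4744  85.5737] -0.0061653139442268134 0.014507106678742315
scene crate stop frame [-39.7997  85.0543] 0.0017378220083831553 0.04147365024799771
55.1333
```

```bash
python3 -c "
from plant import *
print(order.job_done(), read_clock())"
```

```text
the job is handed in; nothing more can be done
the job is handed in; nothing more can be done
```

The crate is parked upright in the corner stop and handed in at about 55 s of 69. The last camera fits put it within about 2 mm of the ideal spot and within 0.4° of square; the judge's verdict wasn't shown.

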